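# Batch-weigh the spare jars from behind the carton

### The job

Weigh the spare amber jars as a batch: stand the empty weighing cup that was left on the balance upright on the black draining mat, then zero the balance by pressing its front bar fully down with the pan empty and letting it go. Lift the carton out of the spill tray, take out every jar that stands behind it and set them all down gently (not dropped), upright and wholly on the pan, and only when all are there put the carton back upright along the front of the tray, square with it. Do not press the bar with anything on the pan, do not knock the carton over and leave the other things on the bench where they are.

Things in the scene. Friction and masses are not known exactly. Their poses are not given: they have to be found in the camera images.
- balance: Grey precision balance, 330 mm deep (x) by 210 mm wide (y), fixed to the bench; origin at the centre of its underside, its x axis points from its front edge (near the robot) to its back. Square steel pan at the back half; in front of it a flat display console with its top 53 mm above the bench, reaching from x = -108 to -42 mm; in front of that the zero bar. Sides may be swapped: balance left and tray right, or the reverse.
- pan_top (a point): Centre of the pan's flat top face, 68 mm above the bench and 65 mm behind the balance's origin; axes as the balance. The pan is a plain steel plate 180 mm (x) by 190 mm (y), without rim.
- zero_bar (a joint): Angle of the zero bar, the full-width grey treadle key along the balance's front edge, 48 mm deep by 180 mm wide: 0 = up (rest), 0.20 rad = fully down at its stop (the front edge sinks about 10 mm). Hinged along its rear edge (110 mm in front of the balance's origin); a spring brings it back up; about 5 N at the marked point takes it to the stop.
- zero_bar_press (a point): Point on top of the zero bar where to press, mid-width, 34 mm in front of its hinge, 43 mm above the bench when up (moves down about 7 mm). Press straight down here.
- tray: Grey plastic spill tray 190 mm (x) by 250 mm (y), fixed to the bench, walls 4 mm thick and 15 mm high, floor 4 mm thick; origin at the centre of its underside, its x axis points away from the robot. The carton stands in its front half (centre about 35 mm in front of the origin, its long side along y); the jars stand in one row along y behind it (about 30 mm behind the origin, 54 mm apart).
- carton_center (a point): Centre of a closed white carton 60 mm (x) by 200 mm (y) by 140 mm tall (0.3 kg), upright in the front half of the tray; axes as its sides, z up. Can be gripped across its 60 mm depth near its top. The bench in front of the tray (towards the robot) is free.
- timer: Bystander: white bench timer 62 x 66 x 18 mm lying between balance and tray; origin at the centre of its underside.
- marker: Bystander: black marker pen 137 mm long, 13 mm thick, lying; its x axis is along the pen; origin on its underside.
- tube_rack: Bystander: low red tube rack 220 x 100 x 36 mm at the side; origin at the centre of its underside.
- tip_box: Bystander: pipette tip box with clear lid 122 x 85 x 80 mm at the side; origin at the centre of its underside.
- wash_bottle: Bystander: white wash bottle, 68 mm in diameter, about 205 mm tall; origin at the centre of its underside.
- pipette: Bystander: hand pipette lying on the bench, 250 mm long, 26 mm thick; its x axis is along it; origin on its underside.
- cup_center (a point): Centre (half-way up) of an open round white plastic weighing cup, 58 mm in outer diameter at the rim, 46 mm tall, 50 g, left standing on the pan at the start; z up.
- mat_top (a point): Centre of the top face of the black ribbed rubber draining mat, 120 x 120 mm, 4 mm thick, fixed to the bench between balance and tray; axes along its sides.
- jar1_center (a point): Centre (half-way up) of a squat amber glass jar with white cap, 50 mm in diameter, 44 mm tall, about 0.13 kg, upright; at the start in place 1 of 4 in the row behind the carton (place 1 at the tray's -y end). None if absent: two or three of the four are present.
- jar2_center (a point): Centre (half-way up) of a squat amber glass jar with white cap, 50 mm in diameter, 44 mm tall, about 0.13 kg, upright; at the start in place 2 of 4 in the row behind the carton (place 1 at the tray's -y end). None if absent: two or three of the four are present.
- jar3_center (a point): Centre (half-way up) of a squat amber glass jar with white cap, 50 mm in diameter, 44 mm tall, about 0.13 kg, upright; at the start in place 3 of 4 in the row behind the carton (place 1 at the tray's -y end). None if absent: two or three of the four are present.
- jar4_center (a point): Centre (half-way up) of a squat amber glass jar with white cap, 50 mm in diameter, 44 mm tall, about 0.13 kg, upright; at the start in place 4 of 4 in the row behind the carton (place 1 at the tray's -y end). None if absent: two or three of the four are present.
Things that resemble listed ones, but are neither listed nor needed, are in the scene too. Leave any blue look-alike of the part that bears carton_center alone.

How it is judged:
By the outcome, as a careful person would: the job done as asked, in the order asked, and still so for the second after the job is handed in, with the robot touching nothing.
Of jar1, jar2, jar3, jar4 only 2 to 3 are there at a start; the rules pass over those that are not, and their reading is None.
At some moment in a run one of cup, jar1, jar2, jar3, jar4 may be knocked a few centimetres aside while the robot is not near it.
It also fails if it takes over 210 s, if anything falls off the work surface, if the arm or the gripper's body presses on something with over 40 N, if the wrist force passes 120 N, or if a joint passes its speed limit or range.

### The arm

A 6-joint arm with a two-finger parallel gripper is mounted at the origin on the work surface. World frame = base frame: x ahead of the robot, y to its left, z up, the work surface at z = 0. Lengths are in m, angles in rad, forces in N, time in s.
With the tool pointing down it reaches from about 0.3 to 0.775 m from the base axis. Payload 14.6 kg.
Tool frame: the origin (TCP) lies on the centre line of the jaws, within the pads' length; the fingertips stand 11 mm ahead of it and the grasp point (between the pads) lies 8 mm behind it; z points along the fingers, y is the direction in which the jaws open and shut (so a half turn about z gives the same grasp; the last joint's range is limited). The gripper opens to 85 mm and grips with 20 to 120 N. Pads are 22 mm wide; open, the fingers measure 114 mm over their backs; the gripper's body (76 mm by 85 mm) begins 54 mm behind the grasp point. The pads swing forward as they close: fully open they stand 13 mm farther back than shut.
Start: joints at [1.101, 0.3, 1.521, -0, 1.321, -0.067], TCP at [0.216, 0.506, 0.242] pointing down, gripper open.
Joint ranges: [-3.03, 3.03], [-0.79, 2.21], [0.23, 2.52], [-1.04, 4.18], [0, 3.07], [-2.55, 2.55]. Speed limits (rad/s): [2.22, 2.22, 2.57, 3.14, 3.14, 3.14].

### API

Orientations are given as a unit quaternion [x, y, z, w].
In Python, from plant import env gives the robot as it stands.
- The arm moves only by the tool drive_tool, never from a script. Its argument "steps" is a list that holds one entry, the list of rows, each a list of 7 numbers: the gripper's target within -1 to 1 (shut at 1, half-way at 0, fully open at -1), then the shift along the world's x, y, z in mm, then the turn, a rotation vector about the world's x, y, z in units of 5 degrees (1.0 is 5 degrees). In form: [[[gripper, tx, ty, tz, rx, ry, rz], ...]]. A call has 1 to 12 rows; each row is the pose to reach, as a shift and turn from the pose commanded when the call began; what a row does not reach only later rows make up. A row lasts 1/12 s, in which the tool goes at most 41.7 mm and 7.16 degrees, less where a joint would pass 70% of its speed; a pose out of reach is approached as far as the arm can. A call with a gripper value outside its range is refused whole. The fingers move at their own pace and stop on an object; "newtons" is the grip in N (left out, the last holds). Time passes only in rows, so rows that repeat a pose let the fingers close. It gives the time, the measured TCP pose, the force and the opening at its end, in the units of the state.
- env.state(): the state, without advancing time (a new reading comes with each control period).
- env.read_camera(name): name is "scene" or "top" or "wrist"; returns a dict with "color" (480x640x3 uint8, red, green, blue), "camera_matrix" (3x3 intrinsics, pixels), "R" (3x3) and "t" (3): a world point X has camera coordinates R X + t. Camera axes: x right, y down, z forward; pixel columns grow to the right and rows downward; lengths in m; the calibration is good to about 2 mm. A picture is of the moment at which its call begins. There is no depth.
- env.close_job(): hands the job in, once; it reports no verdict.
Trained networks look in a picture, given as the dict that the camera call returned (one of the last four; its "shot" number tells which), for a name from the list of things; names that differ only in an ending like _2 or _b are one class to them, and where a whole thing is asked for, a point or a joint stands for the part that bears it (a point fixed in the world has none). Each returns a list of dicts, best first, with "confidence" (0 to 1); they miss things now and then, are a little off and sometimes report something else, mostly with a low value. They report only what shows in the picture. A call takes as long as a camera call. They do not tell look-alikes from the thing itself.
- env.find_in(picture, name): "position" ([x, y, z] in m, in world coordinates, good to about 4 mm: the middle of the surface that is visible of it).
The state is a dict: "time": time; "joints": joint angles; "joint_velocities": joint speeds; "effort": joint torques, N m; "ee_pos": TCP position; "tcp_rot": TCP orientation; "ft_force": force on the tool from outside, world axes, zero at the start; "moment": the same for the moment, N m; "opening": opening from 0.0 (shut) to 1.0 (fully open).
Only numpy, scipy, OpenCV 4.12 (cv2) and the standard library are available. Lean on these libraries where they do the work, as an engineer would, in place of code of your own. Each camera call takes 0.05 s, during which the arm holds its last target. There are 200 camera calls.

## Working session

There is one attempt and no reset: what is moved stays moved. The work goes in short steps, Python scripts to look and compute and a tool call to move; the robot and the scene stay as the last step left them, time stands still between calls to the robot, and variables do not carry over. Pictures are saved under pics/ and viewed, about 12 in all and at most 16, crops included, and the job is handed in when it is done.

Besides the shell and the picture viewer there is one more tool, called after "Emit:" as name([rows], argument=value, ...), one row to a line, values as JSON. drive_tool: Moves the arm, as the interface text tells. Its arguments: {"type":"object","properties":{"steps":{"type":"array","items":{"type":"array","items":{"type":"array","items":{"type":"number"}}}},"newtons":{"type":"number"}},"required":["steps"]}

```bash
mkdir -p pics; ls; python3 - <<'E'
from plant import env
import cv2
s=env.state(); print(s)
for n in ("scene","top"):
    p=env.read_camera(n); cv2.imwrite(f"pics/{n}0.png",p["color"][:,:,::-1])
    print(n,p["camera_matrix"].tolist(),p["R"].tolist(),p["t"].tolist())
    for k in ["balance","pan_top","zero_bar","tray","carton_center","cup_center","mat_top","jar1_center","timer","tip_box","wash_bottle","tube_rack","marker","pipette"]:
        try: print(k,[(d["position"] and [round(float(v),3) for v in d["position"]],round(d["confidence"],2)) for d in env.find_in(p,k)])
        except Exception as e: print(k,e)
E
```

```text
pics
{'time': 0.0, 'joints': array([ 1.10137636e+00,  3.00508379e-01,  1.52156315e+00, -4.57240942e-06,
        1.32069346e+00, -6.65971937e-02]), 'joint_velocities': array([-0.00064928, -0.0008451 , -0.00085829,  0.00118928,  0.00112926,
       -0.00212784]), 'effort': array([-2.30348369e-04, -5.43503809e+01, -3.61790478e+01, -8.92051685e-05,
        4.03638973e-03,  8.19834781e-06]), 'ee_pos': array([0.21551557, 0.50578699, 0.24170844]), 'tcp_rot': array([ 2.00051797e-01,  9.79785147e-01, -5.65827576e-04, -1.53088211e-04]), 'ft_force': array([-0.57154744,  0.18293686, -0.23888233]), 'moment': array([ 0.01488103, -0.0222116 , -0.02814827]), 'opening': 1.0040930706472015}
scene [[434.9936979733721, 0.0, 319.4230091690546], [0.0, 434.9936979733721, 239.01021268558742], [0.0, 0.0, 1.0]] [[0.5549945247052258, 0.8318512233452563, -0.002149364143408764], [0.5923427211945499, -0.3970107070684446, -0.7010795954246914], [-0.5840472396947491, 0.38782217663771407, -0.7130797859376815]] [-0.24215584036714682, -0.1996534478581788, 1.5844665727179554]
balance [([0.611, 0.221, 0.054], 0.85)]
pan_t
[... 1011 characters left out ...]
, 0.069], 0.84)]
zero_bar [([0.437, 0.246, 0.04], 0.97)]
tray [([0.608, -0.231, 0.007], 0.61), ([0.719, -0.012, 0.021], 0.41)]
carton_center [([0.515, -0.254, 0.144], 0.84), ([0.201, -0.279, 0.139], 0.64), ([0.628, 0.253, 0.068], 0.4)]
cup_center [([0.628, 0.24, 0.084], 0.72), ([0.627, 0.256, 0.068], 0.42)]
mat_top [([0.59, 0.013, 0.001], 0.95)]
jar1_center [([0.592, -0.335, 0.045], 0.58)]
timer [([0.418, -0.001, 0.019], 0.97)]
tip_box [([0.477, 0.488, 0.081], 0.67), ([0.657, -0.468, 0.01], 0.59)]
wash_bottle [([0.618, 0.469, 0.121], 0.6)]
tube_rack [([0.513, -0.501, 0.024], 0.93)]
marker [([0.656, -0.468, 0.013], 0.63)]
pipette [([0.723, -0.01, 0.019], 0.69), ([0.609, -0.232, 0.004], 0.52)]
```

View pics/top0.png

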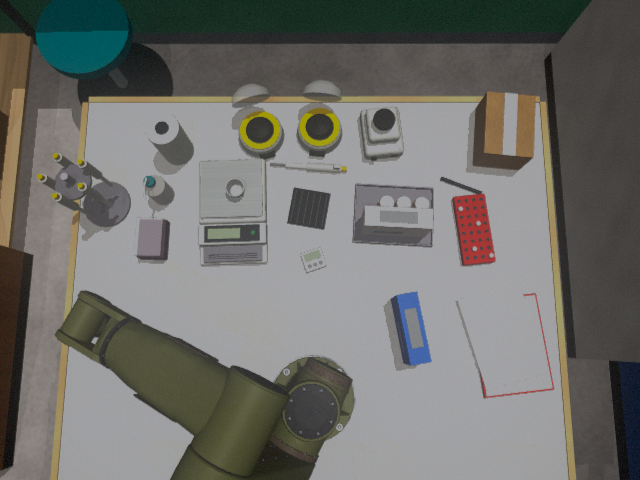

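View pics/scene0.png

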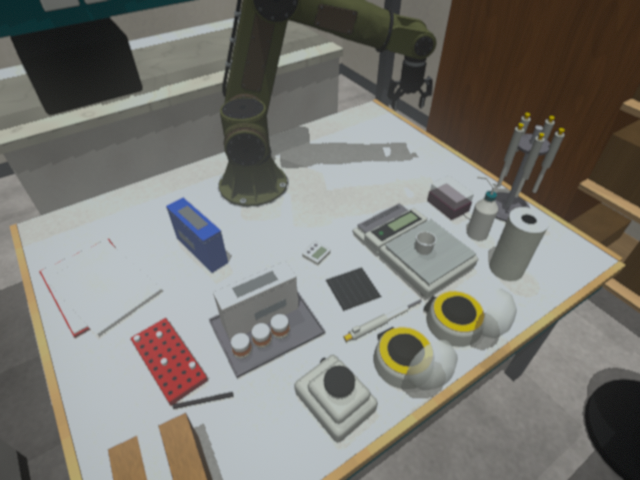

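Both pictures show the balance on the left (pan ~(233,190) in top, cup at (235,190)), the mat at (309,208) and the tray on the right with the white carton (398,218). Three jar caps show behind it, at about (387,202), (407,202) and (424,203). I'll zoom in for corner pixels.

```bash
cat > h.py <<'E'
from plant import env
import cv2, numpy as np
from scipy.spatial.transform import Rotation as Rn
def w2p(p,X):
    c=p["R"]@np.asarray(X,float)+p["t"]; k=p["camera_matrix"]@c; return k[:2]/k[2]
def p2w(p,uv,z):
    R,t=np.asarray(p["R"]),np.asarray(p["t"]); d=R.T@np.linalg.solve(p["camera_matrix"],[uv[0],uv[1],1.]); o=-R.T@t
    return o+d*(z-o[2])/d[2]
def crop(p,name,x0,y0,x1,y1,s):
    im=cv2.resize(p["color"][y0:y1,x0:x1,::-1],None,fx=s,fy=s,interpolation=cv2.INTER_CUBIC); cv2.imwrite(f"pics/{name}.png",im)
def st():
    s=env.state(); print("t",round(s["time"],2),"tcp",s["ee_pos"].round(4),"rv",Rn.from_quat(s["tcp_rot"]).as_matrix()[:,1].round(3),"z",Rn.from_quat(s["tcp_rot"]).as_matrix()[:,2].round(3),"F",s["ft_force"].round(1),"op",round(s["opening"],3)); return s
E
python3 - <<'E'
from h import *
p=env.read_camera("top"); crop(p,"topc",190,150,445,275,3)
E
```

```text
(no output)
```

View pics/topc.png

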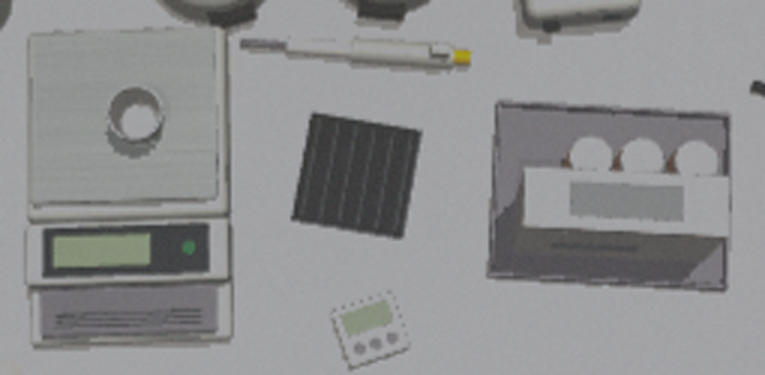

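```bash
python3 - <<'E'
from h import *
p=env.read_camera("top")
def W(pts,z): return np.array([p2w(p,(190+(x+.5)/3-.5,150+(y+.5)/3-.5),z) for x,y in pts])
def box(n,pts,z):
    q=W(pts,z); c=q.mean(0); e=q[1]-q[0]; f=q[2]-q[1]
    print(n,c.round(4),"w",np.linalg.norm(e).round(3),"d",np.linalg.norm(f).round(3),"yaw(deg)",np.degrees(np.arctan2(e[0],-e[1])).round(1),np.degrees(np.arctan2(-f[1],-f[0])).round(1))
box("pan",[(30,33),(217,28),(219,200),(33,205)],.068)
box("tray",[(497,101),(730,114),(727,290),(488,277)],.015)
box("carton",[(526,168),(729,178),(729,236),(524,226)],.144)
box("mat",[(313,113),(421,130),(403,238),(292,220)],.004)
box("bar",[(39,290),(215,287),(216,334),(42,338)],.043)
print("cup",W([(135,113)],.114)); print("jars",W([(591,160),(642,161),(696,162)],.048))
E
```

```text
pan [0.6342 0.2529 0.068 ] w 0.195 d 0.184 yaw(deg) 1.5 1.8
tray [ 0.5625 -0.2536  0.015 ] w 0.248 d 0.19 yaw(deg) -3.3 -3.1
carton [ 0.526  -0.2522  0.144 ] w 0.198 d 0.058 yaw(deg) -2.9 -2.1
mat [0.5866 0.0137 0.004 ] w 0.117 d 0.119 yaw(deg) -9.3 -9.3
bar [0.4327 0.2474 0.043 ] w 0.181 d 0.049 yaw(deg) 1.0 2.3
cup [[0.6242329  0.23500804 0.114     ]]
jars [[ 0.59186575 -0.22993279  0.048     ]
 [ 0.59077758 -0.28279944  0.048     ]
 [ 0.58968898 -0.33873922  0.048     ]]
```

Emit:
drive_tool([
  [[-1, 40, -27, 0, 0, 0, -1.4], [-1, 80, -54, 0, 0, 0, -2.8], [-1, 120, -80, 0, 0, 0, -4.2], [-1, 160, -107, 0, 0, 0, -5.6], [-1, 194, -130, 0, 0, 0, -7], [-1, 228, -152, 0, 0, 0, -8.3], [-1, 262, -175, 0, 0, 0, -9.5], [-1, 296, -197, 0, 0, 0, -10.7], [-1, 330, -219, -5, 0, 0, -11.9], [-1, 364, -242, -10, 0, 0, -13.1], [-1, 398, -264, -15, 0, 0, -13.4], [-1, 408, -271, -20, 0, 0, -13.4]],
])

```text
time: 2.6
ee_pos: [0.6259, 0.2327, 0.2223]
tcp_rot: [0.709, 0.705, 0.0, 0.0]
ft_force: [0.1, 1.1, 0.0]
opening: 0.999
```

```bash
python3 - <<'E'
from h import *
st()
p=env.read_camera("wrist"); cv2.imwrite("pics/w1.png",p["color"][:,:,::-1])
for k in ["cup_center","pan_top"]:
    print(k,[(np.round(d["position"],4),d["confidence"]) for d in env.find_in(p,k)])
print(w2p(p,[.624,.235,.114]))
E
```

```text
t 2.6 tcp [0.6259 0.2327 0.2223] rv [ 1.    -0.005  0.001] z [ 0.001  0.    -1.   ] F [0.1 1.1 0. ] op 0.999
cup_center [(array([0.6298, 0.2274, 0.0885]), 0.56)]
pan_top [(array([0.6395, 0.2813, 0.0702]), 0.55), (array([0.6288, 0.227 , 0.0868]), 0.48)]
[312.37703154 244.42873587]
```

View pics/w1.png

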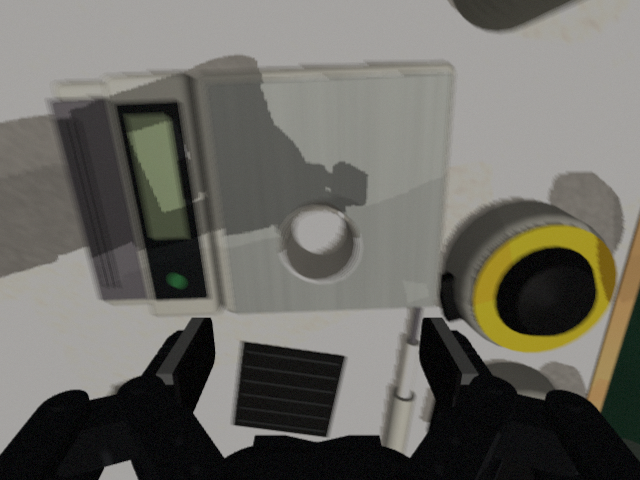

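Wrist view: the cup rim circle is centred near (320,243) on the pan.

```bash
python3 - <<'E'
from h import *
p=env.read_camera("wrist")
print(p2w(p,(320,243),.114)); s=st(); print(s["ee_pos"])
q=[p2w(p,u,.068) for u in [(208,80),(450,70),(440,303),(232,309)]]; print(np.round(q,3),np.mean(q,0))
E
```

```text
[0.62776766 0.23692689 0.114     ]
t 2.8 tcp [0.6238 0.2344 0.2215] rv [ 1.    -0.003 -0.001] z [-0.001 -0.    -1.   ] F [-0.6  0.4  0.6] op 1.001
[0.62376673 0.23444495 0.22148504]
[[0.548 0.344 0.068]
 [0.72  0.35  0.068]
 [0.733 0.166 0.068]
 [0.551 0.161 0.068]] [0.6379662  0.25538449 0.068     ]
```

Emit:
drive_tool([
  [[-1, 3, 2, -30, 0, 0, 0], [-1, 3, 2, -60, 0, 0, 0], [-1, 3, 2, -85, 0, 0, 0], [-1, 3, 2, -105, 0, 0, 0], [-1, 3, 2, -120, 0, 0, 0], [-1, 3, 2, -130, 0, 0, 0], [-1, 3, 2, -131, 0, 0, 0], [-1, 3, 2, -131, 0, 0, 0]],
])

```text
time: 3.47
ee_pos: [0.6264, 0.2376, 0.0919]
tcp_rot: [0.707, 0.707, 0.0, 0.0]
ft_force: [-1.0, -1.0, 0.5]
opening: 1.001
```

Emit:
drive_tool([
  [[1, 0, 0, 0, 0, 0, 0], [1, 0, 0, 0, 0, 0, 0], [1, 0, 0, 0, 0, 0, 0], [1, 0, 0, 0, 0, 0, 0], [1, 0, 0, 0, 0, 0, 0], [1, 0, 0, 0, 0, 0, 0], [1, 0, 0, 0, 0, 0, 0], [1, 0, 0, 0, 0, 0, 0], [1, 0, 0, 0, 0, 0, 0], [1, 0, 0, 0, 0, 0, 0]],
], newtons=25)

```text
time: 4.3
ee_pos: [0.6271, 0.2373, 0.093]
tcp_rot: [0.708, 0.707, 0.001, 0.001]
ft_force: [-2.5, -0.2, 6.6]
opening: 0.653
```

Emit:
drive_tool([
  [[1, 0, 0, 15, 0, 0, 0], [1, 0, 0, 40, 0, 0, 0], [1, -5, -30, 50, 0, 0, 0], [1, -12, -65, 50, 0, 0, 0], [1, -18, -100, 50, 0, 0, 0], [1, -24, -135, 50, 0, 0, 0], [1, -30, -170, 45, 0, 0, 0], [1, -36, -200, 30, 0, 0, 0], [1, -40, -220, 10, 0, 0, 0], [1, -40, -223, -10, 0, 0, 0], [1, -40, -223, -25, 0, 0, 0], [1, -40, -223, -25, 0, 0, 0]],
])

```text
time: 5.3
ee_pos: [0.5853, 0.0134, 0.0639]
tcp_rot: [0.708, 0.706, -0.001, -0.001]
ft_force: [0.9, 0.3, -1.6]
opening: 0.654
```

```bash
python3 - <<'E'
from h import *
st()
p=env.read_camera("wrist"); cv2.imwrite("pics/w2.png",p["color"][:,:,::-1])
E
```

```text
t 5.3 tcp [0.5853 0.0134 0.0639] rv [ 1.    -0.002 -0.004] z [-0.004  0.    -1.   ] F [ 0.9  0.3 -1.6] op 0.654
```

View pics/w2.png

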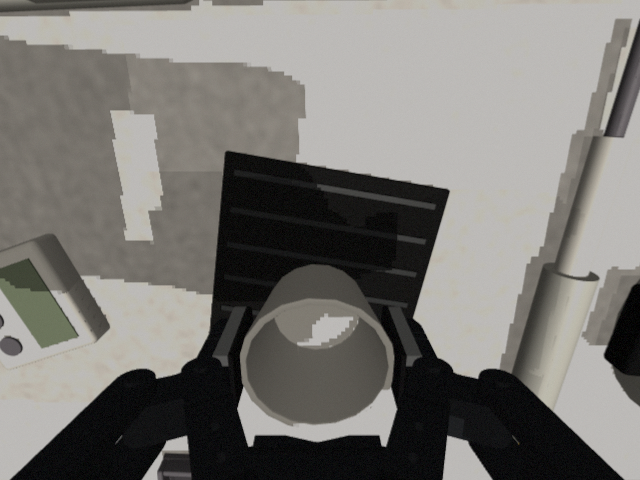

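The cup is held level over the mat, with both side margins of the mat visible. Lowering it.

Emit:
drive_tool([
  [[1, 1, 0, -10, 0, 0, 0], [1, 1, 0, -18, 0, 0, 0], [1, 1, 0, -25, 0, 0, 0], [1, 1, 0, -29, 0, 0, 0], [1, 1, 0, -32, 0, 0, 0], [1, 1, 0, -34, 0, 0, 0], [1, 1, 0, -35, 0, 0, 0], [1, 1, 0, -35, 0, 0, 0], [1, 1, 0, -35, 0, 0, 0]],
])

```text
time: 6.1
ee_pos: [0.5877, 0.014, 0.0315]
tcp_rot: [0.708, 0.707, 0.0, 0.0]
ft_force: [1.0, -0.4, -0.1]
opening: 0.652
```

Emit:
drive_tool([
  [[1, 0, 0, -1, 0, 0, 0], [1, 0, 0, -1.5, 0, 0, 0], [1, 0, 0, -2, 0, 0, 0], [1, 0, 0, -2, 0, 0, 0], [1, 0, 0, -2, 0, 0, 0]],
])

```text
time: 6.52
ee_pos: [0.5876, 0.014, 0.0293]
tcp_rot: [0.708, 0.707, 0.0, -0.0]
ft_force: [-0.6, -0.4, -0.1]
opening: 0.656
```

Emit:
drive_tool([
  [[1, 0, 0, -1, 0, 0, 0], [1, 0, 0, -1.5, 0, 0, 0], [1, 0, 0, -2, 0, 0, 0], [1, 0, 0, -2, 0, 0, 0], [1, 0, 0, -2, 0, 0, 0]],
])

```text
time: 6.93
ee_pos: [0.5878, 0.014, 0.0289]
tcp_rot: [0.708, 0.707, 0.0, 0.0]
ft_force: [-9.1, -0.7, 19.2]
opening: 0.653
```

Emit:
drive_tool([
  [[1, 0, 0, 1, 0, 0, 0], [1, 0, 0, 1.5, 0, 0, 0], [0, 0, 0, 1.5, 0, 0, 0], [-0.7, 0, 0, 1.5, 0, 0, 0], [-1, 0, 0, 1.5, 0, 0, 0], [-1, 0, 0, 1.5, 0, 0, 0], [-1, 0, 0, 1.5, 0, 0, 0], [-1, 0, 0, 1.5, 0, 0, 0], [-1, 0, 0, 15, 0, 0, 0], [-1, 0, 0, 40, 0, 0, 0], [-1, 0, 0, 75, 0, 0, 0], [-1, 0, 0, 110, 0, 0, 0]],
])

```text
time: 7.93
ee_pos: [0.5871, 0.014, 0.1391]
tcp_rot: [0.708, 0.707, -0.0, -0.0]
ft_force: [0.7, -0.3, 0.1]
opening: 1.001
```

```bash
python3 - <<'E'
from h import *
st()
p=env.read_camera("wrist"); cv2.imwrite("pics/w3.png",cv2.resize(p["color"][:,:,::-1],(480,360)))
E
```

```text
t 7.93 tcp [0.5871 0.014  0.1391] rv [ 1.    -0.001 -0.001] z [-0.001  0.    -1.   ] F [ 0.7 -0.3  0.1] op 1.001
```

View pics/w3.png

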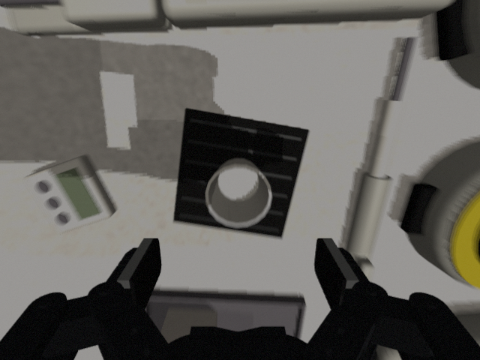

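The cup stands upright on the mat, at about (238,190) in the half-size picture. Now the zero bar.

Emit:
drive_tool([
  [[1, -20, 29, 0, 0, 0, 0], [1, -40, 58, 0, 0, 0, 0], [1, -60, 88, 0, 0, 0, 0], [1, -80, 117, 0, 0, 0, 0], [1, -100, 147, 0, 0, 0, 0], [1, -120, 176, 0, 0, 0, 0], [1, -140, 206, 0, 0, 0, 0], [1, -160, 234, 0, 0, 0, 0], [1, -160, 234, -25, 0, 0, 0], [1, -160, 234, -50, 0, 0, 0], [1, -160, 234, -65, 0, 0, 0], [1, -160, 234, -65, 0, 0, 0]],
])

```text
time: 8.98
ee_pos: [0.4263, 0.2476, 0.0703]
tcp_rot: [0.707, 0.707, -0.002, -0.001]
ft_force: [-1.2, -0.1, -0.2]
opening: -0.002
```

```bash
python3 - <<'E'
from h import *
st()
p=env.read_camera("wrist"); cv2.imwrite("pics/w4.png",cv2.resize(p["color"][:,:,::-1],(480,360)))
E
```

```text
t 8.98 tcp [0.4263 0.2476 0.0703] rv [ 1.    -0.001 -0.003] z [-0.003 -0.002 -1.   ] F [-1.2 -0.1 -0.2] op -0.002
```

View pics/w4.png

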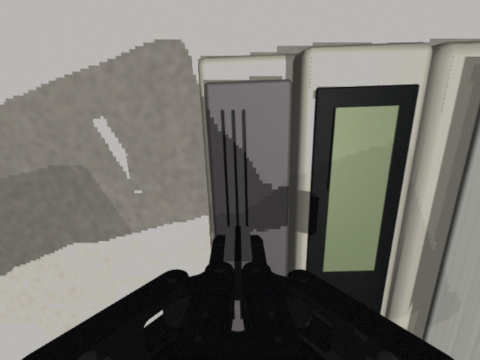

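The shut fingertips are over the bar's ribbed middle at about (237,230). Pressing.

Emit:
drive_tool([
  [[1, 0, 0, -10, 0, 0, 0], [1, 0, 0, -15, 0, 0, 0], [1, 0, 0, -18, 0, 0, 0], [1, 0, 0, -20, 0, 0, 0], [1, 0, 0, -22, 0, 0, 0], [1, 0, 0, -23, 0, 0, 0], [1, 0, 0, -23, 0, 0, 0], [1, 0, 0, -23, 0, 0, 0]],
])

```text
time: 9.7
ee_pos: [0.4277, 0.248, 0.0496]
tcp_rot: [0.708, 0.707, 0.0, 0.0]
ft_force: [-2.1, -1.6, 5.0]
opening: -0.001
```

Emit:
drive_tool([
  [[1, 0, 0, -1, 0, 0, 0], [1, 0, 0, -2, 0, 0, 0], [1, 0, 0, -2, 0, 0, 0], [1, 0, 0, -2, 0, 0, 0]],
])

```text
time: 10.03
ee_pos: [0.428, 0.2481, 0.0482]
tcp_rot: [0.708, 0.707, 0.0, 0.0]
ft_force: [-3.7, -4.0, 13.4]
opening: 0.001
```

Emit:
drive_tool([
  [[1, 0, 0, -1, 0, 0, 0], [1, 0, 0, -1, 0, 0, 0], [1, 0, 0, -1, 0, 0, 0]],
])

```text
time: 10.28
ee_pos: [0.4281, 0.2481, 0.0478]
tcp_rot: [0.708, 0.707, 0.001, 0.0]
ft_force: [-7.9, -4.8, 22.5]
opening: -0.0
```

The bar is at its stop (22 N, stiff). Releasing it and going over to the carton.

Emit:
drive_tool([
  [[1, 0, 0, 8, 0, 0, 0], [1, 0, 0, 20, 0, 0, 0], [1, 0, 0, 55, 0, 0, 0], [-1, 0, 0, 95, 0, 0, 0], [-1, 0, 0, 135, 0, 0, 0], [-1, 0, -20, 165, 0, 0, 0], [-1, 8, -55, 180, 0, 0, 0], [-1, 16, -95, 180, 0, 0, 0], [-1, 24, -135, 180, 0, 0, -0.2], [-1, 32, -175, 180, 0, 0, -0.4], [-1, 40, -215, 180, 0, 0, -0.6], [-1, 48, -255, 180, 0, 0, -0.6]],
])

```text
time: 11.28
ee_pos: [0.4756, -0.009, 0.2267]
tcp_rot: [0.726, 0.687, 0.0, 0.0]
ft_force: [0.7, 0.5, -0.4]
opening: 0.999
```

Emit:
drive_tool([
  [[-1, 8, -38, 0, 0, 0, 0], [-1, 16, -76, 0, 0, 0, 0], [-1, 24, -114, 0, 0, 0, 0], [-1, 32, -152, 0, 0, 0, 0], [-1, 40, -190, 0, 0, 0, 0], [-1, 48, -225, 0, 0, 0, 0], [-1, 50, -245, 0, 0, 0, 0], [-1, 50, -245, 0, 0, 0, 0], [-1, 50, -245, 0, 0, 0, 0]],
])

```text
time: 12.03
ee_pos: [0.5254, -0.2528, 0.2259]
tcp_rot: [0.726, 0.687, -0.0, -0.0]
ft_force: [-0.4, 0.1, 0.5]
opening: 1.0
```

```bash
python3 - <<'E'
from h import *
st()
p=env.read_camera("wrist"); cv2.imwrite("pics/w5.png",p["color"][:,:,::-1])
print(w2p(p,[.526,-.252,.144]))
E
```

```text
t 12.03 tcp [ 0.5254 -0.2528  0.2259] rv [ 0.998 -0.055 -0.   ] z [-0.  0. -1.] F [-0.4  0.1  0.5] op 1.0
[315.99026429 260.13249685]
```

View pics/w5.png

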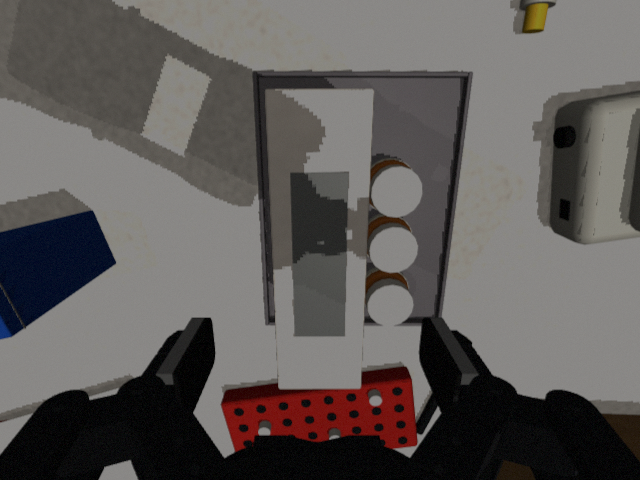

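The wrist view shows the white carton top with corners at (264,90), (373,90), (361,388) and (279,388), and jar caps at (397,190), (393,248) and (390,304).

```bash
python3 - <<'E'
from h import *
p=env.read_camera("wrist")
q=np.array([p2w(p,u,.144) for u in [(264,90),(373,90),(361,388),(279,388)]]); print(q.round(4),q.mean(0).round(4))
print(np.degrees(np.arctan2(q[3]-q[0],q[0]-q[3])[0:0]), [np.degrees(np.arctan2((q[b]-q[a])[0],-(q[b]-q[a])[1])).round(2) for a,b in((0,3),(1,2))])
print(np.round([p2w(p,u,.048) for u in [(397,190),(393,248),(390,304)]],4))
t=np.array([p2w(p,u,.015) for u in [(255,72),(471,72),(440,325),(266,325)]]);print(t.round(4),[np.degrees(np.arctan2((t[b]-t[a])[0],-(t[b]-t[a])[1])).round(2) for a,b in((0,3),(1,2))])
E
```

```text
[[ 0.5034 -0.1514  0.144 ]
 [ 0.5622 -0.1545  0.144 ]
 [ 0.5529 -0.3508  0.144 ]
 [ 0.4943 -0.3476  0.144 ]] [ 0.5282 -0.2511  0.144 ]
[] [np.float64(-2.64), np.float64(-2.7)]
[[ 0.5966 -0.2278  0.048 ]
 [ 0.5939 -0.2802  0.048 ]
 [ 0.5919 -0.3366  0.048 ]]
[[ 0.4804 -0.1259  0.015 ]
 [ 0.665  -0.1358  0.015 ]
 [ 0.6525 -0.3828  0.015 ]
 [ 0.4654 -0.3727  0.015 ]] [np.float64(-3.49), np.float64(-2.91)]
```

Emit:
drive_tool([
  [[-1, 2, 1, -35, 0, 0, 0], [-1, 2, 1, -70, 0, 0, 0.1], [-1, 2, 1, -95, 0, 0, 0.1], [-1, 2, 1, -108, 0, 0, 0.1], [-1, 2, 1, -114, 0, 0, 0.1], [-1, 2, 1, -114, 0, 0, 0.1]],
])

```text
time: 12.63
ee_pos: [0.5274, -0.25, 0.1116]
tcp_rot: [0.722, 0.691, -0.0, -0.001]
ft_force: [-0.4, -0.0, 0.6]
opening: 0.998
```

Emit:
drive_tool([
  [[1, 0, 0, 0, 0, 0, 0], [1, 0, 0, 0, 0, 0, 0], [1, 0, 0, 0, 0, 0, 0], [1, 0, 0, 0, 0, 0, 0], [1, 0, 0, 0, 0, 0, 0], [1, 0, 0, 0, 0, 0, 0], [1, 0, 0, 0, 0, 0, 0], [1, 0, 0, 0, 0, 0, 0]],
], newtons=50)

```text
time: 13.3
ee_pos: [0.5281, -0.2512, 0.114]
tcp_rot: [0.723, 0.691, 0.0, 0.001]
ft_force: [-1.9, 2.0, 6.3]
opening: 0.697
```

Emit:
drive_tool([
  [[1, 0, 0, 10, 0, 0, 0], [1, 0, 0, 25, 0, 0, 0], [1, 0, 0, 42, 0, 0, 0], [1, 0, 0, 55, 0, 0, 0], [1, -15, 0, 60, 0, 0, 0], [1, -45, 0, 60, 0, 0, 0], [1, -75, 0, 60, 0, 0, 0], [1, -105, 0, 60, 0, 0, 0], [1, -130, 0, 60, 0, 0, 0], [1, -140, 0, 60, 0, 0, 0], [1, -140, 0, 60, 0, 0, 0], [1, -140, 0, 60, 0, 0, 0]],
])

```text
time: 14.3
ee_pos: [0.388, -0.2513, 0.1732]
tcp_rot: [0.723, 0.691, 0.0, 0.001]
ft_force: [0.5, -0.4, -3.8]
opening: 0.697
```

Emit:
drive_tool([
  [[1, 0, 0, -20, 0, 0, 0], [1, 0, 0, -38, 0, 0, 0], [1, 0, 0, -50, 0, 0, 0], [1, 0, 0, -56, 0, 0, 0], [1, 0, 0, -59, 0, 0, 0], [1, 0, 0, -60, 0, 0, 0], [1, 0, 0, -61, 0, 0, 0], [1, 0, 0, -61, 0, 0, 0], [1, 0, 0, -61, 0, 0, 0]],
])

```text
time: 15.05
ee_pos: [0.3879, -0.2512, 0.1118]
tcp_rot: [0.723, 0.691, 0.0, 0.0]
ft_force: [0.2, 0.3, -4.4]
opening: 0.699
```

Emit:
drive_tool([
  [[1, 0, 0, -1, 0, 0, 0], [1, 0, 0, -2, 0, 0, 0], [1, 0, 0, -2.5, 0, 0, 0], [1, 0, 0, -2.5, 0, 0, 0], [1, 0, 0, -2.5, 0, 0, 0]],
])

```text
time: 15.47
ee_pos: [0.3878, -0.2512, 0.11]
tcp_rot: [0.723, 0.691, 0.0, 0.001]
ft_force: [-5.6, 5.1, 12.4]
opening: 0.696
```

Emit:
drive_tool([
  [[1, 0, 0, 1, 0, 0, 0], [0, 0, 0, 1, 0, 0, 0], [-1, 0, 0, 1, 0, 0, 0], [-1, 0, 0, 1, 0, 0, 0], [-1, 0, 0, 1, 0, 0, 0], [-1, 0, 0, 1, 0, 0, 0], [-1, 0, 0, 20, 0, 0, 0], [-1, 0, 0, 50, 0, 0, 0], [-1, 0, 0, 80, 0, 0, 0], [-1, 0, 0, 100, 0, 0, 0], [-1, 30, 0, 100, 0, 0, 0], [-1, 60, 0, 100, 0, 0, 0]],
])

```text
time: 16.47
ee_pos: [0.4485, -0.2515, 0.2108]
tcp_rot: [0.723, 0.69, 0.0, 0.002]
ft_force: [0.5, -0.7, -0.5]
opening: 1.0
```

Emit:
drive_tool([
  [[-1, 40, 0, 0, 0, 0, 0], [-1, 80, 0, 0, 0, 0, 0], [-1, 115, 0, -10, 0, 0, 0], [-1, 140, -15, -25, 0, 0, 0], [-1, 146, -29, -25, 0, 0, 0], [-1, 146, -29, -25, 0, 0, 0], [-1, 146, -29, -25, 0, 0, 0]],
])

```text
time: 17.05
ee_pos: [0.5935, -0.2802, 0.183]
tcp_rot: [0.723, 0.691, -0.0, -0.001]
ft_force: [-0.8, 0.3, -0.1]
opening: 0.995
```

```bash
python3 - <<'E'
from h import *
st()
p=env.read_camera("wrist"); cv2.imwrite("pics/w6.png",p["color"][:,:,::-1])
E
```

```text
t 17.05 tcp [ 0.5935 -0.2802  0.183 ] rv [ 0.999 -0.045 -0.001] z [-0.001  0.001 -1.   ] F [-0.8  0.3 -0.1] op 0.995
```

View pics/w6.png

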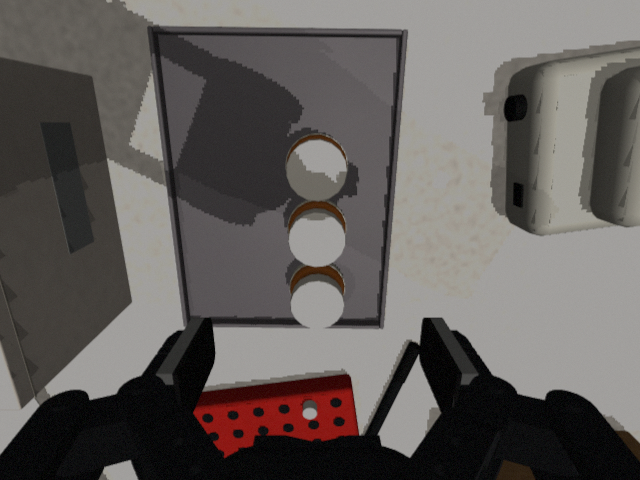

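Three jars are left in the tray, with caps at (317,169), (317,238) and (317,300), and place 4 is empty. The carton stands upright at the left.

```bash
python3 - <<'E'
from h import *
p=env.read_camera("wrist"); st()
print(np.round([p2w(p,u,.048) for u in [(317,169),(317,238),(317,300)]],4))
t=np.array([p2w(p,u,.015) for u in [(150,28),(406,31),(383,327),(185,327)]]);print(t.round(4),t.mean(0))
E
```

```text
t 17.15 tcp [ 0.5933 -0.2797  0.1841] rv [ 0.999 -0.045  0.   ] z [ 0. -0. -1.] F [ 0.3 -0.3  0.3] op 1.004
[[ 0.5969 -0.2293  0.048 ]
 [ 0.5946 -0.2816  0.048 ]
 [ 0.5922 -0.3348  0.048 ]]
[[ 0.4805 -0.1275  0.015 ]
 [ 0.6656 -0.1377  0.015 ]
 [ 0.6525 -0.383   0.015 ]
 [ 0.4657 -0.3746  0.015 ]] [ 0.56607387 -0.25571254  0.015     ]
```

Emit:
drive_tool([
  [[-1, 3, 40, 0, 0, 0, 0], [-1, 3, 51, -30, 0, 0, 0], [-1, 3, 51, -65, 0, 0, 0], [-1, 3, 51, -100, 0, 0, 0], [-1, 3, 51, -130, 0, 0, 0], [-1, 3, 51, -150, 0, 0, 0], [-1, 3, 51, -159, 0, 0, 0], [-1, 3, 51, -160, 0, 0, 0], [-1, 3, 51, -160, 0, 0, 0]],
])

```text
time: 17.9
ee_pos: [0.5969, -0.2291, 0.025]
tcp_rot: [0.723, 0.691, 0.0, 0.001]
ft_force: [0.4, 0.4, -0.3]
opening: 0.999
```

Emit:
drive_tool([
  [[1, 0, 0, 0, 0, 0, 0], [1, 0, 0, 0, 0, 0, 0], [1, 0, 0, 0, 0, 0, 0], [1, 0, 0, 0, 0, 0, 0], [1, 0, 0, 0, 0, 0, 0], [1, 0, 0, 0, 0, 0, 0], [1, 0, 0, 0, 0, 0, 0], [1, 0, 0, 0, 0, 0, 0], [1, 0, 0, 0, 0, 0, 0]],
], newtons=30)

```text
time: 18.65
ee_pos: [0.5971, -0.2293, 0.0254]
tcp_rot: [0.723, 0.691, 0.0, 0.001]
ft_force: [-2.9, 0.4, 8.0]
opening: 0.545
```

Emit:
drive_tool([
  [[1, 0, 0, 15, 0, 0, 0], [1, 0, 0, 45, 0, 0, 0], [1, 0, 0, 80, 0, 0, 0], [1, 0, 20, 110, 0, 0, 0], [1, 2, 50, 125, 0, 0, 0], [1, 4, 85, 125, 0, 0, 0.2], [1, 6, 122, 125, 0, 0, 0.3], [1, 8, 160, 125, 0, 0, 0.4], [1, 10, 198, 125, 0, 0, 0.5], [1, 13, 236, 125, 0, 0, 0.6], [1, 16, 274, 125, 0, 0, 0.7], [1, 19, 312, 125, 0, 0, 0.9]],
])

```text
time: 19.65
ee_pos: [0.6154, 0.0848, 0.1493]
tcp_rot: [0.695, 0.719, 0.0, 0.0]
ft_force: [0.6, -0.4, -1.7]
opening: 0.539
```

Emit:
drive_tool([
  [[1, 2, 38, 0, 0, 0, 0], [1, 4, 76, 0, 0, 0, 0], [1, 6, 114, 0, 0, 0, 0], [1, 8, 150, 0, 0, 0, 0], [1, 10, 185, 0, 0, 0, 0], [1, 12, 215, -5, 0, 0, 0], [1, 12, 231, -20, 0, 0, 0], [1, 12, 231, -35, 0, 0, 0], [1, 12, 231, -45, 0, 0, 0], [1, 12, 231, -50, 0, 0, 0], [1, 12, 231, -50, 0, 0, 0], [1, 12, 231, -50, 0, 0, 0]],
])

```text
time: 20.65
ee_pos: [0.628, 0.3133, 0.0995]
tcp_rot: [0.695, 0.719, 0.0, 0.0]
ft_force: [0.2, -0.2, -0.7]
opening: 0.539
```

```bash
python3 - <<'E'
from h import *
st()
p=env.read_camera("wrist"); cv2.imwrite("pics/w7.png",cv2.resize(p["color"][:,:,::-1],(480,360)))
E
```

```text
t 20.65 tcp [0.628  0.3133 0.0995] rv [0.999 0.033 0.001] z [ 0.001  0.    -1.   ] F [ 0.2 -0.2 -0.7] op 0.539
```

View pics/w7.png

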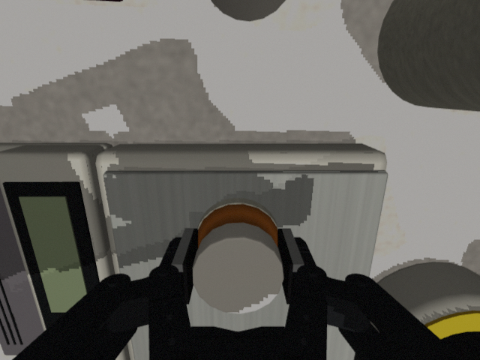

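The jar is held level over the pan, clear of the pan's far edge (row 170). Lowering.

Emit:
drive_tool([
  [[1, 0, 0, -4, 0, 0, 0], [1, 0, 0, -7, 0, 0, 0], [1, 0, 0, -8.5, 0, 0, 0], [1, 0, 0, -9.5, 0, 0, 0], [1, 0, 0, -9.5, 0, 0, 0], [1, 0, 0, -9.5, 0, 0, 0]],
])

```text
time: 21.2
ee_pos: [0.6277, 0.314, 0.0896]
tcp_rot: [0.695, 0.719, 0.0, 0.0]
ft_force: [-0.8, -0.5, 0.7]
opening: 0.543
```

Emit:
drive_tool([
  [[1, 0, 0, -1, 0, 0, 0], [1, 0, 0, -1.5, 0, 0, 0], [1, 0, 0, -1.5, 0, 0, 0], [1, 0, 0, -1.5, 0, 0, 0]],
])

```text
time: 21.53
ee_pos: [0.6279, 0.314, 0.0894]
tcp_rot: [0.695, 0.719, 0.001, 0.0]
ft_force: [-5.8, -2.5, 11.8]
opening: 0.538
```

Emit:
drive_tool([
  [[1, 0, 0, 0.7, 0, 0, 0], [0, 0, 0, 0.7, 0, 0, 0], [-1, 0, 0, 0.7, 0, 0, 0], [-1, 0, 0, 0.7, 0, 0, 0], [-1, 0, 0, 0.7, 0, 0, 0], [-1, 0, 0, 0.7, 0, 0, 0], [-1, 0, 0, 15, 0, 0, 0], [-1, 0, 0, 45, 0, 0, 0], [-1, 0, 0, 75, 0, 0, 0], [-1, 0, -25, 90, 0, 0, -0.3], [-1, 0, -60, 90, 0, 0, -0.6], [-1, 0, -98, 90, 0, 0, -0.9]],
])

```text
time: 22.53
ee_pos: [0.6276, 0.2159, 0.1802]
tcp_rot: [0.723, 0.691, 0.001, 0.001]
ft_force: [1.2, -0.4, -0.9]
opening: 1.003
```

Emit:
drive_tool([
  [[-1, -3, -40, 0, 0, 0, 0], [-1, -6, -80, 0, 0, 0, 0], [-1, -9, -120, 0, 0, 0, 0], [-1, -12, -160, 0, 0, 0, 0], [-1, -15, -200, 0, 0, 0, 0], [-1, -18, -240, 0, 0, 0, 0], [-1, -21, -280, 0, 0, 0, 0], [-1, -24, -320, 0, 0, 0, 0], [-1, -27, -360, 0, 0, 0, 0], [-1, -30, -400, 0, 0, 0, 0], [-1, -33, -440, 0, 0, 0, 0], [-1, -34, -480, 0, 0, 0, 0]],
])

```text
time: 23.53
ee_pos: [0.5931, -0.2661, 0.1792]
tcp_rot: [0.723, 0.691, 0.0, 0.001]
ft_force: [0.8, -0.2, 0.2]
opening: 1.0
```

Emit:
drive_tool([
  [[-1, 0, -17, 0, 0, 0, 0], [-1, 0, -17, 0, 0, 0, 0], [-1, 0, -17, 0, 0, 0, 0]],
])

```text
time: 23.78
ee_pos: [0.5935, -0.2816, 0.1783]
tcp_rot: [0.723, 0.691, 0.0, 0.0]
ft_force: [-0.3, -0.0, 0.4]
opening: 1.003
```

```bash
python3 - <<'E'
from h import *
st()
p=env.read_camera("wrist"); cv2.imwrite("pics/w8.png",cv2.resize(p["color"][:,:,::-1],(480,360)))
for X in ([.5946,-.2816,.048],[.5922,-.3348,.048]): print(w2p(p,X)*.75)
E
```

```text
t 23.78 tcp [ 0.5935 -0.2816  0.1783] rv [ 0.999 -0.046  0.   ] z [ 0. -0. -1.] F [-0.3 -0.   0.4] op 1.003
[237.51200465 178.48585519]
[237.55069324 225.94069305]
```

View pics/w8.png

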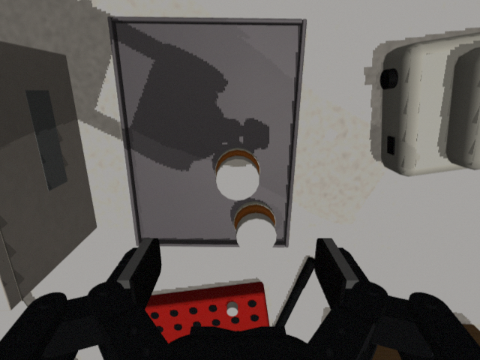

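Jar 1 has been knocked: its cap is now at (256,232), where (238,226) was predicted. Jar 2 is in place at (238,179), so I'll take it now.

Emit:
drive_tool([
  [[-1, 1, 0, -30, 0, 0, 0], [-1, 1, 0, -65, 0, 0, 0], [-1, 1, 0, -100, 0, 0, 0], [-1, 1, 0, -130, 0, 0, 0], [-1, 1, 0, -146, 0, 0, 0], [-1, 1, 0, -153, 0, 0, 0], [-1, 1, 0, -154, 0, 0, 0], [-1, 1, 0, -154, 0, 0, 0]],
])

```text
time: 24.5
ee_pos: [0.5953, -0.2805, 0.0249]
tcp_rot: [0.723, 0.691, 0.0, 0.001]
ft_force: [0.1, -0.6, 1.3]
opening: 1.004
```

Emit:
drive_tool([
  [[1, 0, 0, 0, 0, 0, 0], [1, 0, 0, 0, 0, 0, 0], [1, 0, 0, 0, 0, 0, 0], [1, 0, 0, 0, 0, 0, 0], [1, 0, 0, 0, 0, 0, 0], [1, 0, 0, 0, 0, 0, 0], [1, 0, 0, 0, 0, 0, 0], [1, 0, 0, 0, 0, 0, 0], [1, 0, 0, 0, 0, 0, 0]],
], newtons=30)

```text
time: 25.25
ee_pos: [0.5951, -0.2812, 0.0253]
tcp_rot: [0.723, 0.691, 0.0, 0.001]
ft_force: [-2.7, 2.3, 7.7]
opening: 0.537
```

Emit:
drive_tool([
  [[1, 0, 0, 15, 0, 0, 0], [1, 0, 0, 45, 0, 0, 0], [1, 0, 0, 80, 0, 0, 0], [1, 0, 20, 110, 0, 0, 0], [1, 2, 50, 125, 0, 0, 0], [1, 4, 85, 125, 0, 0, 0.2], [1, 6, 122, 125, 0, 0, 0.3], [1, 8, 160, 125, 0, 0, 0.4], [1, 10, 198, 125, 0, 0, 0.5], [1, 13, 236, 125, 0, 0, 0.6], [1, 16, 274, 125, 0, 0, 0.7], [1, 19, 312, 125, 0, 0, 0.9]],
])

```text
time: 26.25
ee_pos: [0.6134, 0.0328, 0.1501]
tcp_rot: [0.695, 0.719, 0.0, 0.0]
ft_force: [0.5, -0.1, -1.3]
opening: 0.541
```

Emit:
drive_tool([
  [[1, 2, 38, 0, 0, 0, 0], [1, 4, 76, 0, 0, 0, 0], [1, 6, 114, 0, 0, 0, 0], [1, 8, 150, 0, 0, 0, 0], [1, 10, 185, 0, 0, 0, 0], [1, 14, 210, 0, 0, 0, 0], [1, 15, 220, -20, 0, 0, 0], [1, 15, 220, -35, 0, 0, 0], [1, 15, 220, -45, 0, 0, 0], [1, 15, 220, -50, 0, 0, 0], [1, 15, 220, -50, 0, 0, 0], [1, 15, 220, -50, 0, 0, 0]],
])

```text
time: 27.25
ee_pos: [0.629, 0.2505, 0.0998]
tcp_rot: [0.695, 0.719, 0.0, 0.0]
ft_force: [-0.7, -0.3, -0.5]
opening: 0.538
```

Emit:
drive_tool([
  [[1, 0, 0, -4, 0, 0, 0], [1, 0, 0, -7, 0, 0, 0], [1, 0, 0, -9, 0, 0, 0], [1, 0, 0, -10, 0, 0, 0], [1, 0, 0, -10, 0, 0, 0], [1, 0, 0, -10, 0, 0, 0]],
])

```text
time: 27.75
ee_pos: [0.6288, 0.2509, 0.0894]
tcp_rot: [0.695, 0.719, 0.0, 0.0]
ft_force: [-2.8, -1.9, 4.5]
opening: 0.543
```

Emit:
drive_tool([
  [[1, 0, 0, -0.3, 0, 0, 0], [0, 0, 0, 0, 0, 0, 0], [-1, 0, 0, 0, 0, 0, 0], [-1, 0, 0, 0, 0, 0, 0], [-1, 0, 0, 0, 0, 0, 0], [-1, 0, 0, 0, 0, 0, 0], [-1, 0, 0, 15, 0, 0, 0], [-1, 0, 0, 45, 0, 0, 0], [-1, 0, 0, 75, 0, 0, 0], [-1, 0, -25, 90, 0, 0, -0.3], [-1, 0, -60, 90, 0, 0, -0.6], [-1, 0, -98, 90, 0, 0, -0.9]],
])

```text
time: 28.75
ee_pos: [0.6286, 0.1529, 0.18]
tcp_rot: [0.723, 0.691, 0.001, 0.001]
ft_force: [0.8, 0.0, -0.8]
opening: 0.996
```

Emit:
drive_tool([
  [[-1, -3, -40, 0, 0, 0, 0], [-1, -6, -80, 0, 0, 0, 0], [-1, -9, -120, 0, 0, 0, 0], [-1, -12, -160, 0, 0, 0, 0], [-1, -15, -200, 0, 0, 0, 0], [-1, -15, -240, 0, 0, 0, 0], [-1, -15, -280, 0, 0, 0, 0], [-1, -15, -320, 0, 0, 0, 0], [-1, -15, -360, 0, 0, 0, 0], [-1, -15, -400, 0, 0, 0, 0], [-1, -15, -440, 0, 0, 0, 0], [-1, -15, -460, 0, 0, 0, 0]],
])

```text
time: 29.75
ee_pos: [0.6126, -0.3114, 0.1785]
tcp_rot: [0.724, 0.69, -0.0, 0.0]
ft_force: [-1.3, -0.0, 0.5]
opening: 1.003
```

Emit:
drive_tool([
  [[-1, 0, -25, 0, 0, 0, 0], [-1, 0, -25, 0, 0, 0, 0], [-1, 0, -25, 0, 0, 0, 0]],
])

```text
time: 30.0
ee_pos: [0.6132, -0.3331, 0.1782]
tcp_rot: [0.723, 0.69, -0.0, -0.0]
ft_force: [0.2, -0.5, 0.0]
opening: 1.002
```

```bash
python3 - <<'E'
from h import *
st()
p=env.read_camera("wrist"); cv2.imwrite("pics/w9.png",p["color"][:,:,::-1])
for X in ([.61,-.34,.048],[.63,-.34,.048]): print(w2p(p,X))
E
```

```text
t 30.0 tcp [ 0.6132 -0.3331  0.1782] rv [ 0.999 -0.047 -0.   ] z [-0.  0. -1.] F [ 0.2 -0.5  0. ] op 1.002
[311.58243821 246.92609821]
[337.86601721 245.77671788]
```

View pics/w9.png

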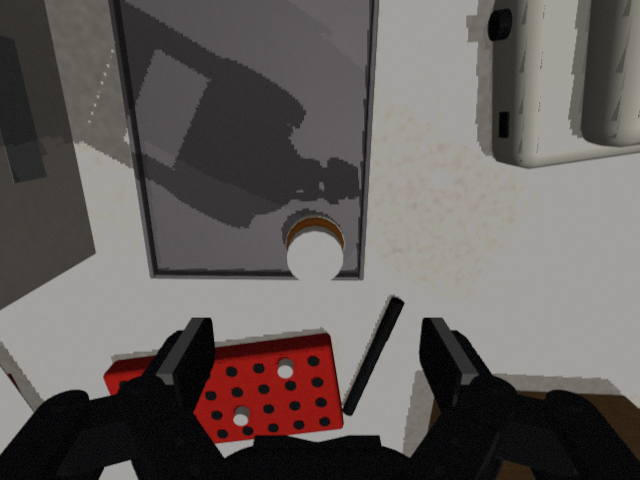

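The jar cap is at (315,254), so the jar is at roughly (0.613,-0.346), upright. The open rear finger passes over the tray's 15 mm wall, so I'm keeping the TCP at 27 mm.

Emit:
drive_tool([
  [[-1, 0, -13, -30, 0, 0, 0], [-1, 0, -13, -65, 0, 0, 0], [-1, 0, -13, -100, 0, 0, 0], [-1, 0, -13, -125, 0, 0, 0], [-1, 0, -13, -140, 0, 0, 0], [-1, 0, -13, -148, 0, 0, 0], [-1, 0, -13, -151, 0, 0, 0], [-1, 0, -13, -151, 0, 0, 0]],
])

```text
time: 30.72
ee_pos: [0.6141, -0.3449, 0.0287]
tcp_rot: [0.723, 0.691, 0.0, 0.001]
ft_force: [-0.4, -0.3, -0.2]
opening: 0.999
```

Emit:
drive_tool([
  [[1, 0, 0, 0, 0, 0, 0], [1, 0, 0, 0, 0, 0, 0], [1, 0, 0, 0, 0, 0, 0], [1, 0, 0, 0, 0, 0, 0], [1, 0, 0, 0, 0, 0, 0], [1, 0, 0, 0, 0, 0, 0], [1, 0, 0, 0, 0, 0, 0], [1, 0, 0, 0, 0, 0, 0], [1, 0, 0, 0, 0, 0, 0]],
], newtons=30)

```text
time: 31.47
ee_pos: [0.6138, -0.3454, 0.0291]
tcp_rot: [0.723, 0.691, 0.0, 0.001]
ft_force: [-3.5, 1.3, 6.3]
opening: 0.518
```

Emit:
drive_tool([
  [[1, 0, 0, 15, 0, 0, 0], [1, 0, 0, 45, 0, 0, 0], [1, 0, 0, 80, 0, 0, 0], [1, 0, 20, 110, 0, 0, 0], [1, 0, 50, 125, 0, 0, 0], [1, 0, 85, 125, 0, 0, 0.2], [1, 0, 122, 125, 0, 0, 0.3], [1, 0, 160, 125, 0, 0, 0.4], [1, 0, 198, 125, 0, 0, 0.5], [1, 0, 236, 125, 0, 0, 0.6], [1, 3, 274, 125, 0, 0, 0.7], [1, 6, 312, 125, 0, 0, 0.9]],
])

```text
time: 32.47
ee_pos: [0.6194, -0.0312, 0.1542]
tcp_rot: [0.695, 0.719, 0.0, 0.0]
ft_force: [0.3, 0.4, -1.7]
opening: 0.519
```

Emit:
drive_tool([
  [[1, 2, 38, 0, 0, 0, 0], [1, 4, 76, 0, 0, 0, 0], [1, 6, 114, 0, 0, 0, 0], [1, 8, 150, 0, 0, 0, 0], [1, 10, 185, 0, 0, 0, 0], [1, 10, 210, 0, 0, 0, 0], [1, 10, 221, -10, 0, 0, 0], [1, 10, 221, -22, 0, 0, 0], [1, 10, 221, -22, 0, 0, 0], [1, 10, 221, -22, 0, 0, 0]],
])

```text
time: 33.3
ee_pos: [0.6293, 0.1866, 0.13]
tcp_rot: [0.696, 0.718, -0.001, -0.0]
ft_force: [-0.8, -0.8, -1.0]
opening: 0.517
```

```bash
python3 - <<'E'
from h import *
st()
p=env.read_camera("wrist"); cv2.imwrite("pics/w10.png",cv2.resize(p["color"][:,:,::-1],(480,360)))
for X in ([.628,.314,.112],[.629,.251,.112]): print(w2p(p,X)*.75)
E
```

```text
t 33.3 tcp [0.6293 0.1866 0.13  ] rv [ 0.999  0.032 -0.002] z [-0.002 -0.001 -1.   ] F [-0.8 -0.8 -1. ] op 0.517
[241.83034452 -10.56611855]
[239.21108066 127.48436463]
```

View pics/w10.png

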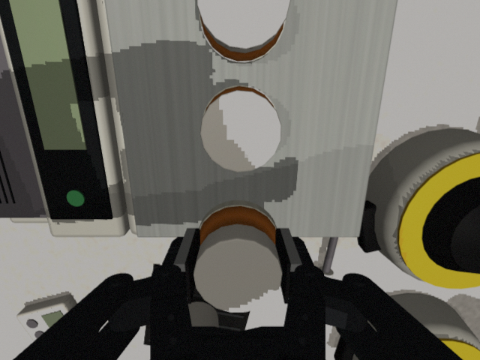

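```bash
python3 - <<'E'
from h import *
p=env.read_camera("wrist"); 
print([p2w(p,np.array(u)/.75,.068).round(4) for u in [(134,236),(363,237),(395,0),(105,0)]])
print([p2w(p,np.array(u)/.75,.112).round(4) for u in [(243,8),(241,128)]])
E
```

```text
[array([0.5484, 0.1567, 0.068 ]), array([0.7325, 0.1618, 0.068 ]), array([0.7222, 0.3251, 0.068 ]), array([0.5455, 0.3193, 0.068 ])]
[array([0.6293, 0.3067, 0.112 ]), array([0.6304, 0.2506, 0.112 ])]
```

Jars 1 and 2 stand upright on the pan, and the near edge of the pan is at y≈0.159. I'll shift the third jar 6 mm inward, then lower.

Emit:
drive_tool([
  [[1, 1, 6, 0, 0, 0, 0], [1, 1, 6, -12, 0, 0, 0], [1, 1, 6, -22, 0, 0, 0], [1, 1, 6, -29, 0, 0, 0], [1, 1, 6, -33, 0, 0, 0], [1, 1, 6, -35, 0, 0, 0], [1, 1, 6, -36, 0, 0, 0], [1, 1, 6, -36, 0, 0, 0], [1, 1, 6, -36, 0, 0, 0]],
])

```text
time: 34.15
ee_pos: [0.6308, 0.194, 0.0951]
tcp_rot: [0.695, 0.719, 0.0, 0.0]
ft_force: [0.3, 0.3, -1.5]
opening: 0.513
```

Emit:
drive_tool([
  [[1, 0, 0, -1, 0, 0, 0], [1, 0, 0, -1.5, 0, 0, 0], [1, 0, 0, -2, 0, 0, 0], [1, 0, 0, -2, 0, 0, 0], [1, 0, 0, -2, 0, 0, 0]],
])

```text
time: 34.57
ee_pos: [0.6307, 0.194, 0.0932]
tcp_rot: [0.695, 0.719, 0.0, 0.0]
ft_force: [-1.5, -0.6, 3.1]
opening: 0.516
```

Emit:
drive_tool([
  [[1, 0, 0, -0.5, 0, 0, 0], [1, 0, 0, -0.5, 0, 0, 0], [0, 0, 0, -0.3, 0, 0, 0], [-1, 0, 0, -0.3, 0, 0, 0], [-1, 0, 0, -0.3, 0, 0, 0], [-1, 0, 0, -0.3, 0, 0, 0], [-1, 0, 0, -0.3, 0, 0, 0], [-1, 0, 0, 15, 0, 0, 0], [-1, 0, 0, 40, 0, 0, 0], [-1, 0, 0, 75, 0, 0, 0], [-1, 0, 0, 110, 0, 0, 0], [-1, 0, 0, 130, 0, 0, 0]],
])

```text
time: 35.57
ee_pos: [0.6312, 0.1941, 0.2271]
tcp_rot: [0.695, 0.719, 0.002, 0.001]
ft_force: [-0.3, -0.1, 0.3]
opening: 0.999
```

```bash
python3 - <<'E'
from h import *
st()
p=env.read_camera("wrist"); cv2.imwrite("pics/w11.png",cv2.resize(p["color"][:,:,::-1],(480,360)))
E
```

```text
t 35.57 tcp [0.6312 0.1941 0.2271] rv [0.999 0.034 0.004] z [ 0.004  0.001 -1.   ] F [-0.3 -0.1  0.3] op 0.999
```

View pics/w11.png

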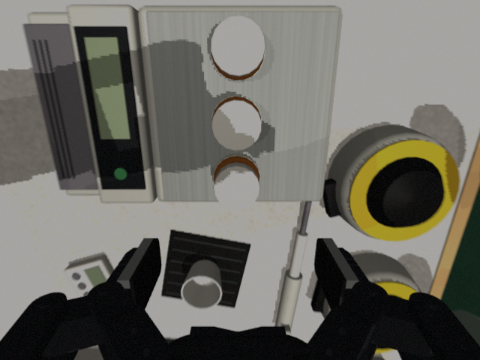

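All three jars stand on the pan and the cup is on the mat. Fetching the carton.

Emit:
drive_tool([
  [[-1, -20, -35, 0, 0, 0, -0.3], [-1, -40, -70, 0, 0, 0, -0.6], [-1, -60, -106, 0, 0, 0, -0.9], [-1, -80, -142, 0, 0, 0, -0.9], [-1, -100, -178, 0, 0, 0, -0.9], [-1, -120, -214, 0, 0, 0, -0.9], [-1, -139, -250, 0, 0, 0, -0.9], [-1, -158, -286, 0, 0, 0, -0.9], [-1, -178, -322, 0, 0, 0, -0.9], [-1, -198, -358, 0, 0, 0, -0.9], [-1, -218, -394, 0, 0, 0, -0.9], [-1, -235, -425, 0, 0, 0, -0.9]],
])

```text
time: 36.62
ee_pos: [0.394, -0.2328, 0.2227]
tcp_rot: [0.723, 0.691, -0.0, 0.0]
ft_force: [0.5, -0.1, 0.6]
opening: 1.0
```

Emit:
drive_tool([
  [[-1, -8, -20, 0, 0, 0, 0], [-1, -8, -20, 0, 0, 0, 0], [-1, -8, -20, 0, 0, 0, 0], [-1, -8, -20, 0, 0, 0, 0]],
])

```text
time: 36.95
ee_pos: [0.3877, -0.2506, 0.2226]
tcp_rot: [0.723, 0.691, 0.0, -0.0]
ft_force: [0.8, -0.9, -0.9]
opening: 0.997
```

```bash
python3 - <<'E'
from h import *
st()
p=env.read_camera("wrist"); cv2.imwrite("pics/w12.png",cv2.resize(p["color"][:,:,::-1],(480,360)))
c=np.array([.3878,-.2512,.14]);a=np.radians(-2.7);R=np.array([[np.cos(a),-np.sin(a),0],[np.sin(a),np.cos(a),0],[0,0,1]])
print([ (w2p(p,c+R@np.array([x,y,0]))*.75).round(0) for x,y in((-.03,.1),(.03,.1),(.03,-.1),(-.03,-.1))])
E
```

```text
t 36.95 tcp [ 0.3877 -0.2506  0.2226] rv [ 0.999 -0.045 -0.   ] z [-0.  0. -1.] F [ 0.8 -0.9 -0.9] op 0.997
[array([195.,  67.]), array([278.,  67.]), array([268., 293.]), array([205., 293.])]
```

View pics/w12.png

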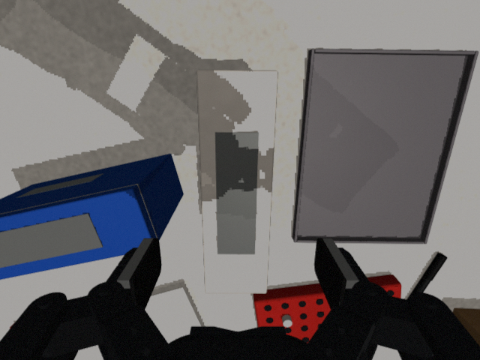

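The carton is where I left it; its top corners match the prediction within about 4 px.

Emit:
drive_tool([
  [[-1, 0, 0, -35, 0, 0, 0], [-1, 0, 0, -70, 0, 0, 0], [-1, 0, 0, -95, 0, 0, 0], [-1, 0, 0, -108, 0, 0, 0], [-1, 0, 0, -112, 0, 0, 0], [-1, 0, 0, -112, 0, 0, 0]],
])

```text
time: 37.5
ee_pos: [0.3878, -0.2502, 0.1102]
tcp_rot: [0.722, 0.691, -0.0, -0.001]
ft_force: [0.5, 0.5, 0.5]
opening: 0.999
```

Emit:
drive_tool([
  [[1, 0, 0, 0, 0, 0, 0], [1, 0, 0, 0, 0, 0, 0], [1, 0, 0, 0, 0, 0, 0], [1, 0, 0, 0, 0, 0, 0], [1, 0, 0, 0, 0, 0, 0], [1, 0, 0, 0, 0, 0, 0], [1, 0, 0, 0, 0, 0, 0], [1, 0, 0, 0, 0, 0, 0]],
], newtons=50)

```text
time: 38.17
ee_pos: [0.388, -0.2512, 0.1121]
tcp_rot: [0.723, 0.691, 0.0, 0.001]
ft_force: [-2.6, 1.0, 5.0]
opening: 0.699
```

```bash
python3 - <<'E'
from h import *
st()
im=cv2.imread("pics/w12.png")
E
```

```text
t 38.17 tcp [ 0.388  -0.2512  0.1121] rv [ 0.999 -0.045  0.002] z [ 0.001 -0.001 -1.   ] F [-2.6  1.   5. ] op 0.699
```

Emit:
drive_tool([
  [[1, 0, 0, 10, 0, 0, 0], [1, 0, 0, 25, 0, 0, 0], [1, 0, 0, 42, 0, 0, 0], [1, 0, 0, 55, 0, 0, 0], [1, 15, 0, 60, 0, 0, 0], [1, 45, 0, 60, 0, 0, 0], [1, 75, 0, 60, 0, 0, 0], [1, 105, 0, 60, 0, 0, -0.05], [1, 130, 0, 60, 0, 0, -0.05], [1, 141, 0, 60, 0, 0, -0.05], [1, 141, 0, 60, 0, 0, -0.05], [1, 141, 0, 60, 0, 0, -0.05]],
])

```text
time: 39.17
ee_pos: [0.5285, -0.2508, 0.1711]
tcp_rot: [0.724, 0.69, -0.0, -0.0]
ft_force: [-0.1, 0.1, -4.3]
opening: 0.699
```

Emit:
drive_tool([
  [[1, 0, 0, -15, 0, 0, 0], [1, 0, 0, -30, 0, 0, 0], [1, 0, 0, -42, 0, 0, 0], [1, 0, 0, -49, 0, 0, 0], [1, 0, 0, -52, 0, 0, 0], [1, 0, 0, -53, 0, 0, 0], [1, 0, 0, -53, 0, 0, 0], [1, 0, 0, -53, 0, 0, 0]],
])

```text
time: 39.83
ee_pos: [0.5288, -0.2512, 0.1185]
tcp_rot: [0.724, 0.689, 0.0, 0.001]
ft_force: [0.6, -0.2, -3.6]
opening: 0.697
```

Emit:
drive_tool([
  [[1, 0, 0, -1, 0, 0, 0], [1, 0, 0, -2, 0, 0, 0], [1, 0, 0, -2.5, 0, 0, 0], [1, 0, 0, -3, 0, 0, 0], [1, 0, 0, -3, 0, 0, 0], [1, 0, 0, -3, 0, 0, 0]],
])

```text
time: 40.33
ee_pos: [0.5288, -0.2511, 0.1162]
tcp_rot: [0.724, 0.689, 0.0, 0.001]
ft_force: [-4.4, 3.0, 8.3]
opening: 0.693
```

Contact. Releasing, then lifting clear.

Emit:
drive_tool([
  [[1, 0, 0, 0.5, 0, 0, 0], [0, 0, 0, 0.5, 0, 0, 0], [-1, 0, 0, 0.5, 0, 0, 0], [-1, 0, 0, 0.5, 0, 0, 0], [-1, 0, 0, 0.5, 0, 0, 0], [-1, 0, 0, 0.5, 0, 0, 0], [-1, 0, 0, 20, 0, 0, 0], [-1, 0, 0, 50, 0, 0, 0], [-1, 0, 0, 85, 0, 0, 0], [-1, 0, 0, 120, 0, 0, 0], [-1, -35, 0, 140, 0, 0, 0], [-1, -70, 0, 150, 0, 0, 0]],
])

```text
time: 41.33
ee_pos: [0.4588, -0.2511, 0.2674]
tcp_rot: [0.724, 0.69, 0.0, 0.002]
ft_force: [0.7, -0.9, -0.7]
opening: 1.003
```

Emit:
drive_tool([
  [[-1, -35, 20, 10, 0, 0, 0], [-1, -70, 40, 20, 0, 0, 0], [-1, -100, 60, 20, 0, 0, 0], [-1, -120, 80, 20, 0, 0, 0], [-1, -130, 90, 20, 0, 0, 0], [-1, -130, 90, 20, 0, 0, 0], [-1, -130, 90, 20, 0, 0, 0]],
])

```text
time: 41.92
ee_pos: [0.3286, -0.161, 0.2853]
tcp_rot: [0.724, 0.69, 0.0, 0.001]
ft_force: [-0.3, 0.1, -0.1]
opening: 0.998
```

```bash
python3 - <<'E'
from h import *
st()
p=env.read_camera("top"); q=env.read_camera("scene")
a=cv2.resize(p["color"][150:275,190:445,::-1],None,fx=3,fy=3,interpolation=cv2.INTER_CUBIC)
b=cv2.resize(q["color"][175:385,200:480,::-1],(292,219))
cv2.imwrite("pics/final.png",np.vstack([a,cv2.copyMakeBorder(b,0,0,0,a.shape[1]-292,cv2.BORDER_CONSTANT)]))
for n in ["carton_center","cup_center","jar1_center"]:
    for im in (p,q): print(n,[(np.round(d["position"],3),round(d["confidence"],2)) for d in env.find_in(im,n)])
E
```

```text
t 41.92 tcp [ 0.3286 -0.161   0.2853] rv [ 0.999 -0.049  0.001] z [ 0.001 -0.001 -1.   ] F [-0.3  0.1 -0.1] op 0.998
carton_center [(array([ 0.519, -0.253,  0.142]), 0.78), (array([ 0.2  , -0.279,  0.138]), 0.58)]
carton_center [(array([ 0.555, -0.263,  0.119]), 0.95), (array([ 0.252, -0.299,  0.116]), 0.89)]
cup_center [(array([0.591, 0.015, 0.018]), 0.53), (array([0.438, 0.247, 0.044]), 0.45)]
cup_center [(array([0.582, 0.013, 0.029]), 0.74), (array([ 0.725, -0.021,  0.018]), 0.42)]
jar1_center [(array([0.626, 0.19 , 0.111]), 0.8), (array([0.624, 0.252, 0.067]), 0.24)]
jar1_center [(array([0.642, 0.174, 0.107]), 0.88)]
```

View pics/final.png

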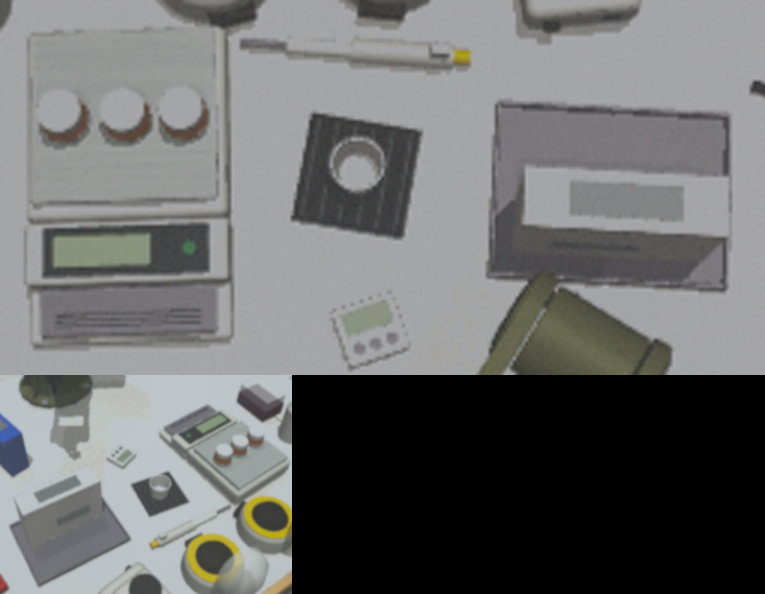

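The final picture shows three jars upright on the pan at (61,110), (123,110) and (183,110), the cup on the mat at (357,165), and the carton back at (626,200), looking just as it did at the start. Handing in.

```bash
python3 -c "
from plant import env
print(env.close_job())"
```

```text
the job is handed in; nothing more can be done
None
```

The job is done and handed in at about 42 s on the robot's clock.

- **Cup:** I lifted it off the pan and stood it upright near the middle of the black mat.
- **Zeroing:** I pressed the bar to its stop with the pan empty (about 22 N at the end), then let it go. The display was not read, and the bar's return was judged only from the later pictures.
- **Jars:** Three were present, in places 1 to 3. Jar 1 was knocked aside partway through, so I located it again before gripping it. I lowered each until it touched, then released it upright on the pan. The jars at either end have roughly 10 mm to the pan's edge.
- **Carton:** I lifted it out and stood it on the bench in front of the tray. After all the jars were on the pan, I put it back where it came from, within 1 mm by the arm's reading and in line with the tray to about half a degree.

**Last checks:** The final pictures from above and from the side show the three jars upright on the pan, the cup upright on the mat and the carton upright in the front half of the tray. The timer, pipette and blue carton are where they were, as far as these pictures show. The arm is clear of everything.

**Disagreement:** The jar detector found one of the three jars with good confidence and hinted weakly at a second. I counted them from the picture instead.

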